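# Spin the sample carousel and stop it at its pointer

## Robot

A 6-joint arm with a two-finger parallel gripper is mounted at the origin on the work surface. World frame = base frame: x ahead of the robot, y to its left, z up, the work surface at z = 0. Lengths are in mm, angles in rad, forces in N, time in s.
With the tool pointing down it reaches from about 350 to 975 mm from the base axis. Payload 7.1 kg.
Tool frame: the origin (TCP) lies at the very end of the fingers, on their centre line; the grasp point (between the pads) lies tcp_to_grasp behind it (tcp_to_grasp is the distance from the TCP to the grasp point, in mm); z points along the fingers, x is the direction in which the jaws open and shut, and the axes are right-handed (so a half turn about z gives the same grasp; the last joint's range is limited). The gripper opens to 88 mm and grips with 3 to 60 N. Pads are 20 mm wide; open, the fingers measure 115 mm over their backs; the gripper's body (75 mm by 178 mm) begins 61 mm behind the grasp point.
Start: joints at [1.213, 0.423, 1.63, -0, 1.089, -0.019], TCP at [207.69, 589.465, 222.675] pointing down, gripper open.
Joint ranges: [-3, 3], [-0.9, 2.11], [0.09, 2.58], [-1.31, 4.45], [0.11, 2.69], [-2.54, 2.54]. Speed limits (rad/s): [2.39, 2.39, 3.01, 3.14, 3.14, 3.14].

## Interface

Orientations are given as a rotation vector (axis times angle).
In Python, from workcell import get_obs, get_image, close_job, recognise, mark_of, tcp_to_grasp gives the robot as it stands. The module is installed in compiled form; this text tells all that it offers.
- The arm moves only by the tool move_arm, never from a script. Its argument "motion" is a list of rows, each a list of 7 numbers: the shift along the world's x, y, z in mm, then the turn, a rotation vector about the world's x, y, z in rad, then the finger opening in mm, from 0 to 87.8. A call has 1 to 5 rows; each row is the pose to reach, as a shift and turn from the pose commanded when the call began; what a row does not reach only later rows make up. A row lasts 1/12 s, in which the tool goes at most 41.7 mm and 7.16 degrees, less where a joint would pass 70% of its speed; a pose out of reach is approached as far as the arm can. A call with a gripper value outside its range is refused whole. The fingers move at their own pace and stop on an object; the grip force is fixed at half the most. Time passes only in rows, so rows that repeat a pose let the fingers close. It gives the time, the measured TCP pose, the force and the opening at its end, in the units of the state.
- get_obs(): the state, without advancing time (a new reading comes with each control period).
- get_image(name): name is "side" or "top" or "wrist"; returns a dict with "color" (480x640x3 uint8, red, green, blue), "mtx" (3x3 intrinsics, pixels), "k1" (the pictures are not rectified: a ray, as slopes to the right and down, at radius r is drawn at 1 + k1 r^2 times it, then the intrinsics apply), "camera_from_world" (4x4, takes a point from world to camera coordinates). Camera axes: x right, y up, looking along -z (the intrinsics and any distortion apply to the point x, -y, -z); pixel columns grow to the right and rows downward; lengths in mm; the calibration is good to about 2 mm. A picture is of the moment at which its call begins. There is no depth.
- close_job(): hands the job in, once; it reports no verdict.
Trained networks look in a picture, given as the dict that the camera call returned (one of the last four; its "shot" number tells which), for a name from the list of things; names that differ only in an ending like _2 or _b are one class to them, and where a whole thing is asked for, a point or a joint stands for the part that bears it (a point fixed in the world has none). Each returns a list of dicts, best first, with "p" (0 to 1); they miss things now and then, are a little off and sometimes report something else, mostly with a low value. They report only what shows in the picture. A call takes as long as a camera call.
- recognise(picture, label): "bbox" ([centre column, centre row, width, height] in pixels, round what is visible of it).
- mark_of(picture, label): "location" ([row, column] in pixels: a listed point, or the origin of a listed thing).
The state is a dict: "t": time; "qpos": joint angles; "qvel": joint speeds; "joint_torque": joint torques, N m; "ee_pos": TCP position; "orientation": TCP orientation; "ft_force": force on the tool from outside, world axes, zero at the start; "moment": the same for the moment, N m; "width": finger opening in mm.
Only numpy, scipy, OpenCV 4.12 (cv2) and the standard library are available. Lean on these libraries where they do the work, as an engineer would, in place of code of your own. Each camera call takes 0.05 s, during which the arm holds its last target. There are 200 camera calls.

## Task

Check that the sample carousel runs freely and bring it home: with the fingertips flick its upright post so that the wheel spins counter-clockwise (seen from above), and let it run on untouched for at least one full turn. Then, on a later pass of the post, brake the running wheel with one touch of a fingertip on its flat top (not on the post), so that it stops with the post in line with the fixed pointer; do not push it round into place, and finish while still holding it there with the fingertip. Grasp nothing, and leave the vials, glassware, bottles and spatula where they stand.

Things in the scene. Friction and masses are not known exactly. Their poses are not given: they have to be found in the camera images.
- carousel: fixed grey base plate, 340 x 270 x 20 mm, with a pedestal that carries the wheel. Origin: on the bench (z = 0) under the wheel's axis; +x points to the fixed pointer. The plate spans x -135 to 205 mm, y +-135 mm. The pointer is a dark steel pillar 18 mm thick at x = 150 mm, 72 mm high, with an 8 mm wide bar aimed inward, its tip at x = 115 mm, 65 to 71 mm above the bench.
- wheel_top (a point): white flat disc, 230 mm across, 12 mm thick, free about a vertical axis; top face 57 mm above the bench. This point: on the axis, level with the top face; x axis towards the home post. Steel hub in the middle 36 mm across, 10 mm high; grey spots are flush. From radius 20 to 92 mm the top is bare and the post does not pass there. 0.35 to 0.56 kg. A press of a few N stops it almost at once.
- home_post (a point): the only upright post on the wheel: a steel pin of 14 mm diameter, 30 mm tall, standing on the wheel's top 100 mm from the axis; from 57 to 87 mm above the bench. This point: the centre of its foot.
- pointer (a point): the point on the wheel's top, 100 mm from the axis, where the home post's centre must stand to be in line with the fixed pointer
- wheel (a joint): turn of the wheel in rad, growing counter-clockwise from above, counting on over full turns; the post is in line with the pointer at 0, 6.28, 12.57, 18.85 ... Starts between 3.4 and 4.4. After a flick it coasts: speed dies away with a time constant of 6 to 10 s plus about 0.03 rad/s each second; left at 3 rad/s it runs about 3 turns.
- vial_a: small amber vial with a white cap, 28 mm across, 50 mm tall, standing on the far part of the carousel's base plate; bystander. Origin: middle of its underside
- vial_b: a second small amber vial with a white cap, 28 mm across, 50 mm tall, standing on the far part of the base plate; bystander. Origin: middle of its underside
- flask: conical glass flask, 76 mm across its foot, 108 mm tall, on the bench; bystander. Origin: middle of its underside
- wash_bottle: white plastic bottle with a red cap, 60 mm across, 130 mm tall, on the bench; bystander. Origin: middle of its underside
- beaker: open glass beaker, 72 mm across, 85 mm tall, on the bench; bystander. Origin: middle of its underside
- reagent: glass bottle with a blue cap, 56 mm across, 110 mm tall, on the bench; bystander. Origin: middle of its underside
- spatula: thin steel lab spatula, about 185 mm long, lying on the bench; bystander. Origin: on its underside near the middle

How it is judged (in metres and radians):
On the way, in this order (a step that is already met when the one before it is completed fails the run):
1. the wheel, flicked, runs counter-clockwise with nothing touching it (velocity of joint wheel above 0.6 rad/s and contact force between wheel and anything else below 0.1 N and value of joint wheel below 10.7 rad), for 0.2 s.
2. it has run on untouched for at least one full turn and still turns (value of joint wheel above 10.7 rad and velocity of joint wheel above 0.05 rad/s and contact force between wheel and anything else below 0.1 N).
3. a fingertip on the wheel has stopped it with the post in line with the pointer (contact force between the fingers and wheel above 0.3 N and horizontal distance between home_post and pointer below 0.015 m and velocity of joint wheel between -0.08 and 0.08 rad/s), for 0.1 s.
At the end, for the whole second after the job is handed in: the wheel stands still with the centre of the home post within 15 mm of the pointer's line point, held by a fingertip that presses on the wheel (more than 0.3 N) and does not touch the post, after a free run of at least one full turn; the bystanders are within 20 mm of where they stood (all of step 3 and contact force between the fingers and wheel_c2 below 0.1 N and value of joint wheel above 12 rad); the arm keeps its last pose, push and grip.
It fails at once if the wheel is touched during its free run (a full turn after the flick, from joint value 5.75 to 12.1) (value of joint wheel between 5.75 and 12.1 rad and contact force between wheel and anything else above 0.3 N).
It fails at once if after the free run the wheel is touched while the post is more than 35 mm from the pointer's line point, or is stopped by the touch more than 18 mm from it (to be pushed into place) ((value of joint wheel above 12.1 rad and horizontal distance between home_post and pointer above 0.035 m and contact force between wheel and anything else above 0.3 N) or (value of joint wheel above 12.1 rad and horizontal distance between home_post and pointer above 0.018 m and contact force between wheel and anything else above 0.3 N and velocity of joint wheel below 0.02 rad/s)).
It fails at once if the post is touched or held after the flick (value of joint wheel above 5.75 rad and contact force between the fingers and wheel_c2 above 0.3 N).
It fails at once if the wheel is turned clockwise (value of joint wheel below 3.2 rad).
It fails at once if a bystander is lifted, knocked or moved by more than 20 mm (distance of any of vial_a, vial_b, flask, wash_bottle, beaker, reagent, spatula from where it was at the start of the episode above 0.02 m).
It also fails if it takes over 48 s, if anything falls off the work surface, if the arm or the gripper's body presses on something with over 40 N, if the wrist force passes 120 N, or if a joint passes its speed limit or range.

## Working session

There is one attempt and no reset: what is moved stays moved. The work goes in short steps, Python scripts to look and compute and a tool call to move; the robot and the scene stay as the last step left them, time stands still between calls to the robot, and variables do not carry over. Pictures are saved under pics/ and viewed, about 8 in all and at most 12, crops included, and the job is handed in when it is done.

Besides the shell and the picture viewer there is one more tool, called after "Emit:" as name(argument=value, ...), one argument or row to a line, values as JSON. move_arm: Moves the arm, as the interface text tells. Its arguments: {"type":"object","properties":{"motion":{"type":"array"}},"required":["motion"]}

```bash
mkdir -p pics; cat > h.py <<'E'
import numpy as np, cv2
from workcell import *
def ray(im,col,row):
    M=im["mtx"];k=im["k1"]
    xd=(col-M[0][2])/M[0][0];yd=(row-M[1][2])/M[1][1]
    rd=np.hypot(xd,yd);r=rd
    for _ in range(30): r=rd/(1+k*r*r)
    s=r/rd if rd>0 else 1
    d=np.array([xd*s,-yd*s,-1.])
    T=np.array(im["camera_from_world"]);R=T[:3,:3]
    return -R.T@T[:3,3],R.T@d
def at_z(im,col,row,z):
    o,d=ray(im,col,row);return o+d*(z-o[2])/d[2]
def proj(im,p):
    T=np.array(im["camera_from_world"]);c=T[:3,:3]@np.array(p,float)+T[:3,3]
    x,y=c[0]/-c[2],-c[1]/-c[2];f=1+im["k1"]*(x*x+y*y);M=im["mtx"]
    return M[0][0]*x*f+M[0][2],M[1][1]*y*f+M[1][2]
E
python3 - <<'E'
from h import *
o=get_obs();print(o,tcp_to_grasp if not callable(tcp_to_grasp) else tcp_to_grasp())
Z=dict(wheel_top=57,home_post=57,pointer=57,carousel=0,vial_a=20,flask=0,wash_bottle=0,beaker=0,reagent=0,spatula=0)
for n in("top","side"):
    im=get_image(n);cv2.imwrite(f"pics/{n}0.png",im["color"][...,::-1])
    print(n,ray(im,320,240)[0])
    for l,z in Z.items():
        for m in mark_of(im,l)[:2]: print(l,round(m["p"],2),m["location"],at_z(im,m["location"][1],m["location"][0],z).round(1))
E
```

```text
{'t': 0.0, 'qpos': array([ 1.21303675e+00,  4.23801444e-01,  1.63064660e+00,  5.55769594e-06,
        1.08859179e+00, -1.90025636e-02]), 'qvel': array([ 0.00138926, -0.00038029, -0.00036827, -0.00083365,  0.00142064,
       -0.00057931]), 'joint_torque': array([-1.98927206e-03, -5.44620574e+01, -2.73663014e+01,  6.42256765e-02,
        2.27167964e-02, -1.34083111e-04]), 'ee_pos': array([207.48802226, 588.99482869, 221.9433383 ]), 'orientation': array([ 2.56346111e+00,  1.81471276e+00, -1.88385980e-03]), 'ft_force': array([-0.27764445,  0.14173772,  0.25542547]), 'moment': array([-0.03652487, -0.00098395, -0.0476881 ]), 'width': 87.8724325111038} 18.700000000000003
top [ 291.87794754  -10.09404954 1317.61177852]
wheel_top 0.9 [235.1, 341.2] [553.7 -38.1  57. ]
wheel_top 0.3 [270.7, 475.0] [ 467.8 -378.5   57. ]
home_post 0.9 [264.1, 370.6] [ 480.5 -113.2   57. ]
pointer 0.97 [196.7, 349.5] [655.5 -58.3  57. ]
carousel 0.91 [237.3, 337.4] [559.4 -29.4   0. ]
vial_a 0.66 [182.5, 392.3] [ 708.  -174.3   20. ]
vial_a 0.56 [168.8, 318.7] [743.  24.  20.]
flask 0.86 [273.0, 174.6] [455.  40
[... 208 characters left out ...]
  0. ]
side [ 263.24778239 -738.39147129  857.86758263]
wheel_top 0.94 [253.1, 328.9] [557.2 -46.7  57. ]
home_post 0.9 [281.5, 307.7] [ 485.1 -109.1   57. ]
home_post 0.62 [169.7, 240.3] [442.3 317.8  57. ]
pointer 0.87 [251.2, 371.6] [650.5 -72.9  57. ]
carousel 0.84 [264.3, 328.8] [565.  -31.1   0. ]
vial_a 0.55 [229.7, 386.8] [734.5  12.1  20. ]
vial_a 0.53 [290.1, 410.8] [ 701.3 -178.4   20. ]
flask 0.77 [171.3, 240.2] [453.  385.7   0. ]
flask 0.16 [383.2, 423.9] [ 628.4 -380.1    0. ]
wash_bottle 0.76 [167.2, 291.2] [597.1 356.5   0. ]
beaker 0.75 [381.5, 420.9] [ 624.6 -374.8    0. ]
reagent 0.97 [416.7, 352.2] [ 471.4 -395.3    0. ]
spatula 0.72 [405.2, 270.0] [ 336.1 -323.4    0. ]
```

View pics/top0.png

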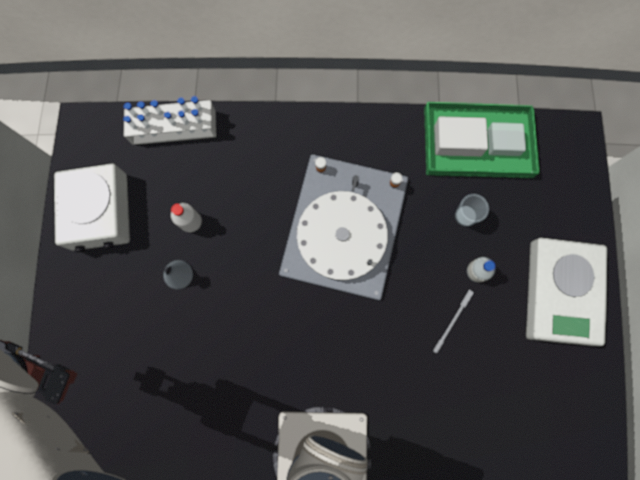

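View pics/side0.png

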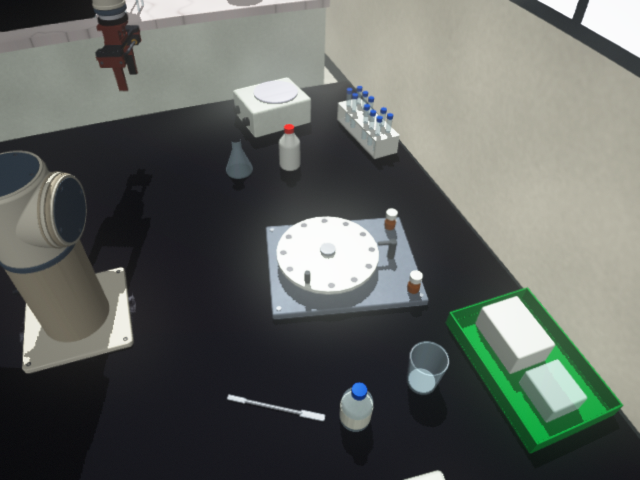

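The top view shows the wheel centre at about (343,234), the post at (370,262) and the pointer at (356,183). The vials stand on the far corners of the plate, and the area around the wheel is clear. Next I'll refine the wheel geometry.

```bash
cat >> h.py <<'E'
def disc(im,guess=(555,-42)):
    from scipy.optimize import least_squares
    g=cv2.cvtColor(im["color"],cv2.COLOR_RGB2GRAY)
    m=np.zeros(g.shape,np.uint8);u,v=map(int,proj(im,(*guess,57)))
    cv2.circle(m,(u,v),75,255,-1)
    hsv=cv2.cvtColor(im["color"],cv2.COLOR_RGB2HSV)
    w=((g>170)&(hsv[...,1]<50)&(m>0)).astype(np.uint8)
    n,lab,st,_=cv2.connectedComponentsWithStats(w);k=1+np.argmax(st[1:,4])
    c=max(cv2.findContours((lab==k).astype(np.uint8),cv2.RETR_EXTERNAL,cv2.CHAIN_APPROX_NONE)[0],key=len)
    h=cv2.convexHull(c)[:,0]
    P=np.array([at_z(im,a,b,57)[:2] for a,b in h])
    f=least_squares(lambda q:np.hypot(*(P-q[:2]).T)-q[2],[*guess,115],loss="soft_l1",f_scale=1.5)
    return f.x,np.sqrt(np.mean(f.fun**2))
E
python3 - <<'E'
from h import *
for n in("top","side"):
    im=get_image(n);print(n,disc(im))
    c,r=(345,225),75
    r0,r1,c0,c1=(140,310,270,420) if n=="top" else (200,330,255,435)
    cv2.imwrite(f"pics/{n}c.png",cv2.resize(im["color"][r0:r1,c0:c1,::-1],None,fx=3.5,fy=3.5,interpolation=cv2.INTER_CUBIC))
    b=recognise(im,"home_post");print([(round(x["p"],2),x["bbox"]) for x in b[:2]])
    for q in((280,275),(382,297),(408,175),(313,157)): 
        if n=="top":print(at_z(im,*q,20).round(1))
E
```

```text
top (array([556.60701683, -38.53956713, 115.32170794]), np.float64(0.3923515772435591))
[(0.75, [343.1, 236.1, 88.9, 83.6])]
[453.3 117.8  20. ]
[ 401.3 -145.7   20. ]
[ 730. -217.   20.]
[776.5  40.2  20. ]
side (array([522.49036859, -56.79050827, 147.74403626]), np.float64(22.16712746475371))
[(0.72, [327.6, 254.3, 102.7, 78.8]), (0.56, [391.8, 219.4, 10.8, 16.1])]
```

View pics/topc.png

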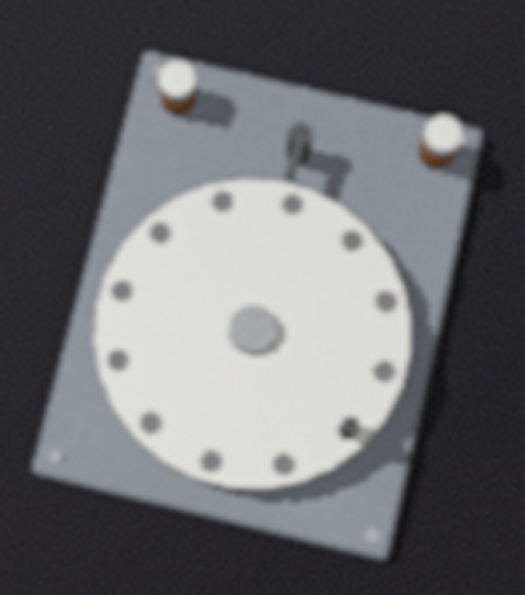

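View pics/sidec.png

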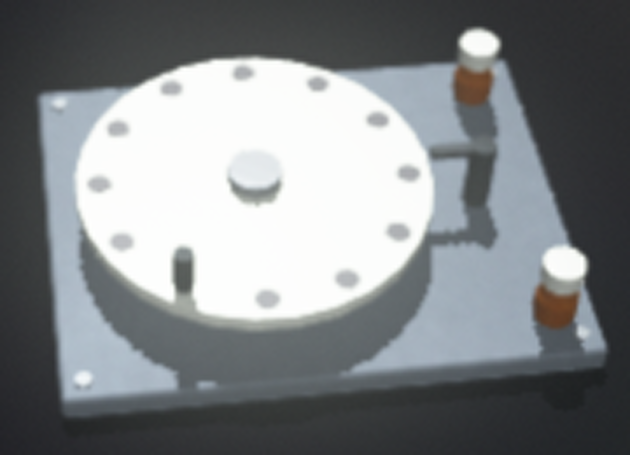

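The top fit is good: R = 115.3 and centre (556.6, -38.5). The 11 spots plus the post are spaced at 30°, which gives a precise phase. Next I'll get the pointer heading and build a phase estimator.

```bash
cat >> h.py <<'E'
CEN={"top":np.array([556.6,-38.5]),"side":np.array([556.6,-38.5])}
def phase(im,n,coarse=None,r=100):
    """world angle of post (rad): spots every 30deg, coarse from network"""
    g=cv2.GaussianBlur(cv2.cvtColor(im["color"],cv2.COLOR_RGB2GRAY),(3,3),0).astype(np.float32)
    C=CEN[n];a=np.radians(np.arange(0,360,.5))
    uv=np.array([proj(im,(C[0]+r*np.cos(t),C[1]+r*np.sin(t),57)) for t in a],np.float32)
    s=cv2.remap(g,uv[:,0].reshape(1,-1),uv[:,1].reshape(1,-1),cv2.INTER_LINEAR)[0]
    hsv=cv2.cvtColor(im["color"],cv2.COLOR_RGB2HSV)
    base=np.percentile(s,75)
    d=np.clip((base-s)/base,0,.45)
    # keep only windows of narrow darkness (spots), drop wide occlusions
    k=np.ones(60)/60;wide=np.convolve(np.r_[d[-60:],d,d[:60]],k,"same")[60:-60]
    ok=wide<.28; dd=d*ok
    z=np.sum(dd*np.exp(12j*a));ph=np.angle(z)/12;q=abs(z)/max(dd.sum(),1e-6)
    p=None
    if coarse is None:
        m=mark_of(im,"home_post")
        c=[(x["p"],at_z(im,x["location"][1],x["location"][0],57)[:2]-C) for x in m]
        c=[(pp,v) for pp,v in c if 75<np.hypot(*v)<125]
        if c: p,v=c[0];coarse=np.arctan2(v[1],v[0])
    if coarse is not None: ph+=np.round((coarse-ph)/(np.pi/6))*np.pi/6
    return ph,q,coarse,p,ok.mean()
E
python3 - <<'E'
from h import *
from scipy.optimize import least_squares
im=get_image("top")
q=np.array([[145,50],[482,130],[388,558],[35,470]])/3.5+[270,140]
P=np.array([at_z(im,*x,20)[:2] for x in q])
L=np.array([[205,135],[205,-135],[-135,-135],[-135,135]])
def f(p):
    c,s=np.cos(p[2]),np.sin(p[2]);return ((L@np.array([[c,s],[-s,c]])+p[:2])-P).ravel()
o=least_squares(f,[556,-38,-.2]);print("plate",o.x,o.fun.round(1))
for cr in((298,128),(298,160)):
    w=at_z(im,cr[0]/3.5+270,cr[1]/3.5+140,72)[:2];d=w-CEN["top"];print("pillar",w,np.hypot(*d),np.arctan2(d[1],d[0]))
print(phase(im,"top"))
im=get_image("side")
for cr in((482,146),(434,150)):
    w=at_z(im,cr[0]/3.5+255,cr[1]/3.5+200,71)[:2];d=w-CEN["top"];print("side pillar,tip",w,np.hypot(*d),np.arctan2(d[1],d[0]))
# side disc centre from hub+best ring contrast
from itertools import product
best=max(((phase(im,"side",coarse=-2.3)[1],dx,dy) for dx,dy in product(range(-8,9,2),repeat=2) if not CEN.__setitem__("side",np.array([556.6+dx,-38.5+dy]))))
print(best);CEN["side"]=np.array([556.6+best[1],-38.5+best[2]]);print(phase(im,"side"))
E
```

```text
plate [ 5.55438520e+02 -4.13999656e+01 -2.22130790e-01] [ 0.9  0.5  1.7 -2.1 -1.  -0.6 -1.6  2.2]
pillar [705.43957932 -71.87024816] 152.53456603034365 -0.22055551194304068
pillar [680.80040417 -72.01465696] 128.64281024314636 -0.2635658512406256
(np.float64(-2.37781312475377), np.float64(0.81242617621605), np.float64(-2.329889853149596), 0.59, np.float64(1.0))
side pillar,tip [701.44704097 -73.39098398] 148.99008705170863 -0.2363783796862335
side pillar,tip [670.37779746 -66.4352914 ] 117.15702155989473 -0.2407624647659828
(np.float64(0.8229735103070356), 0, 0)
(np.float64(-2.381231774118696), np.float64(0.8229735103070356), np.float64(-2.338043564205763), 0.94, np.float64(1.0))
```

Post angle is -2.38 (both cameras agree) and the pointer heading is about -0.225, so the joint value is about 4.13. I'll approach with the fingers closed.

Emit:
move_arm(
  motion=[
    [12.6,-34.4,0,0,0,0,0],
    [25.2,-68.8,0,0,0,0,0],
    [37.9,-103.2,0,0,0,0,0],
    [50.5,-137.6,0,0,0,0,0],
    [63,-172,0,0,0,0,0],
  ],
)

```text
t: 1.92
ee_pos: [270.9, 415.9, 222.7]
orientation: [2.564, 1.816, 0.0]
ft_force: [0.8, -0.1, 0.7]
width: 58.0
```

Emit:
move_arm(
  motion=[
    [12.6,-34.4,0,0,0,0,0],
    [25.2,-68.8,0,0,0,0,0],
    [37.9,-103.2,0,0,0,0,0],
    [50.5,-137.6,0,0,0,0,0],
    [63,-172,0,0,0,0,0],
  ],
)

```text
t: 2.33
ee_pos: [334.0, 243.9, 222.9]
orientation: [2.564, 1.816, 0.001]
ft_force: [1.3, 0.2, 0.1]
width: 24.7
```

Emit:
move_arm(
  motion=[
    [12.6,-34.4,0,0,0,0,0],
    [25.2,-68.8,0,0,0,0,0],
    [37.9,-103.2,0,0,0,0,0],
    [50.5,-137.6,0,0,0,0,0],
    [63,-172,0,0,0,0,0],
  ],
)

```text
t: 2.75
ee_pos: [397.1, 71.7, 223.1]
orientation: [2.564, 1.815, 0.002]
ft_force: [1.0, 1.3, 0.4]
width: 0.2
```

Emit:
move_arm(
  motion=[
    [12.6,-34.4,-20,0,0,0,0],
    [25.2,-68.8,-40,0,0,0,0],
    [37.9,-103.2,-60,0,0,0,0],
    [50.5,-137.6,-80,0,0,0,0],
    [64,-172.7,-112.7,0,0,0,0],
  ],
)

```text
t: 3.17
ee_pos: [460.1, -95.8, 115.7]
orientation: [2.563, 1.813, 0.004]
ft_force: [1.4, 1.0, 0.2]
width: 0.3
```

Emit:
move_arm(
  motion=[
    [0,0,-14,0,0,0,0],
    [0,0,-28,0,0,0,0],
    [0,0,-40,0,0,0,0],
    [0,0,-40,0,0,0,0],
  ],
)

```text
t: 3.5
ee_pos: [457.1, -93.3, 73.6]
orientation: [-2.563, -1.813, 0.004]
ft_force: [0.0, 0.1, 0.5]
width: 0.4
```

```bash
python3 - <<'E'
from h import *
print(get_obs()["ee_pos"],get_obs()["t"])
im=get_image("side");print(phase(im,"side"))
cv2.imwrite("pics/s1.png",cv2.resize(im["color"][120:360,200:480,::-1],None,fx=2.5,fy=2.5,interpolation=cv2.INTER_CUBIC))
C=CEN["top"];n=np.array([.94,-.33])
phi=-2.46;p0=C+100*np.array([np.cos(phi),np.sin(phi)])-17*n
print(p0)
for d in [0,.04,.08,.12,.16,.175,.175,.175]:
    phi+=d;print(round(phi,3),(C+100*np.array([np.cos(phi),np.sin(phi)])-17*n-[460.7,-99.2]).round(1))
E
```

```text
[457.09134282 -93.31690888  73.63780371] 3.5
(np.float64(-2.3842375587832354), np.float64(0.7694390298630119), np.float64(-2.3465461262096468), 0.78, np.float64(0.65))
[462.96297165 -95.893063  ]
-2.46 [2.3 3.3]
-2.42 [4.8 0.3]
-2.34 [10.4 -5.5]
-2.22 [ 19.5 -13.3]
-2.06 [ 32.9 -22. ]
-1.885 [ 49.  -28.8]
-1.71 [ 66.  -32.7]
-1.535 [ 83.5 -33.6]
```

View pics/s1.png

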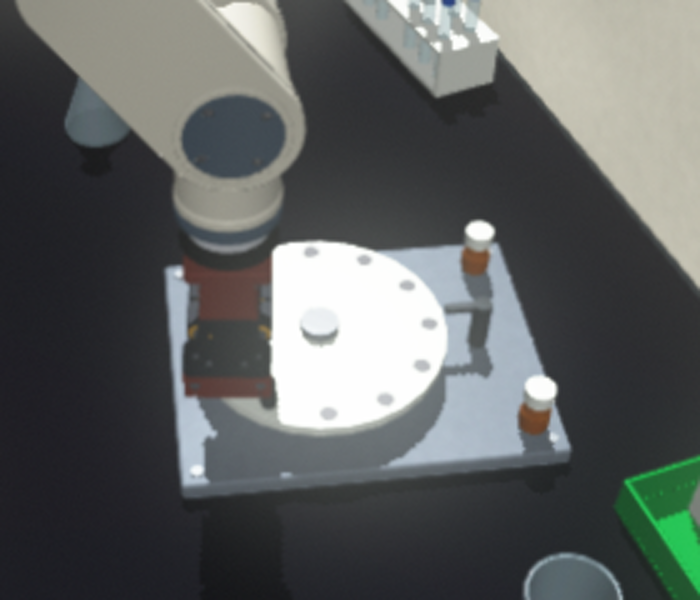

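Emit:
move_arm(
  motion=[
    [8.4,-5.6,-4,0,0,0,0],
    [14,-11.4,-4,0,0,0,0],
    [23.1,-19.2,-4,0,0,0,0],
    [36.5,-27.9,-4,0,0,0,0],
    [52.6,-34.7,-4,0,0,0,0],
  ],
)

```text
t: 4.02
ee_pos: [512.2, -129.1, 72.2]
orientation: [2.564, 1.814, 0.001]
ft_force: [0.9, -0.6, -0.0]
width: 0.3
```

Emit:
move_arm(
  motion=[
    [17,-3.9,0,0,0,0,0],
    [34.5,-4.8,0,0,0,0,0],
    [34.5,-4.8,10,0,0,0,0],
    [34.5,-4.8,35,0,0,0,0],
  ],
)

```text
t: 4.35
ee_pos: [544.8, -133.0, 105.1]
orientation: [-2.562, -1.813, 0.004]
ft_force: [0.6, 0.9, -0.7]
width: 0.3
```

```bash
python3 - <<'E'
from h import *
print(get_obs()["ee_pos"])
for n in("top","side")*2:
    t=get_obs()["t"];im=get_image(n);print(n,t,phase(im,n))
    cv2.imwrite(f"pics/{n}2.png",im["color"][...,::-1])
print(get_obs()["t"])
E
```

```text
[ 544.84955024 -132.95029538  105.11955092]
top 4.35 (np.float64(-0.015968551572249513), np.float64(0.32935145893195494), None, None, np.float64(0.7666666666666667))
side 4.45 (np.float64(-0.8592013610224337), np.float64(0.788535333364788), np.float64(-0.8314260536182323), 0.62, np.float64(0.7986111111111112))
top 4.55 (np.float64(-0.6426329367386534), np.float64(0.3805778772777617), np.float64(-0.6799866384786075), 0.75, np.float64(0.7430555555555556))
side 4.65 (np.float64(-0.4176515953520626), np.float64(0.47149237536952826), np.float64(-0.4149676164930206), 0.83, np.float64(0.8236111111111111))
4.75
```

Emit:
move_arm(
  motion=[
    [-5,35,0,0,0,0,0],
    [-10,70,0,0,0,0,0],
    [-15.5,105,0,0,0,0,0],
    [-20.8,139,0,0,0,0,0],
    [-20.8,139,-15,0,0,0,0],
  ],
)

```text
t: 5.17
ee_pos: [524.5, 10.6, 92.7]
orientation: [2.561, 1.819, 0.003]
ft_force: [1.2, 0.6, -0.7]
width: 0.0
```

```bash
python3 - <<'E'
from h import *
print(get_obs()["ee_pos"])
for i in range(4):
    t=get_obs()["t"];im=get_image("side");print(round(t,3),phase(im,"side"))
cv2.imwrite(f"pics/s3.png",cv2.resize(im["color"][120:360,200:480,::-1],None,fx=2.5,fy=2.5,interpolation=cv2.INTER_CUBIC))
print(get_obs()["t"])
E
```

```text
[524.53442968  10.59090942  92.66070418]
5.167 (np.float64(0.6604736878711773), np.float64(0.6457673460943968), np.float64(0.58375876966082), 0.94, np.float64(0.8166666666666667))
5.267 (np.float64(-0.1786683526072896), np.float64(0.6551952111052852), None, None, np.float64(0.8069444444444445))
5.367 (np.float64(1.064154924701855), np.float64(0.7775297490434792), np.float64(1.0543373850954136), 0.74, np.float64(0.7777777777777778))
5.467 (np.float64(1.2471869548114478), np.float64(0.5886980079491683), np.float64(1.2141962588198254), 0.61, np.float64(0.7972222222222223))
5.5667
```

View pics/s3.png

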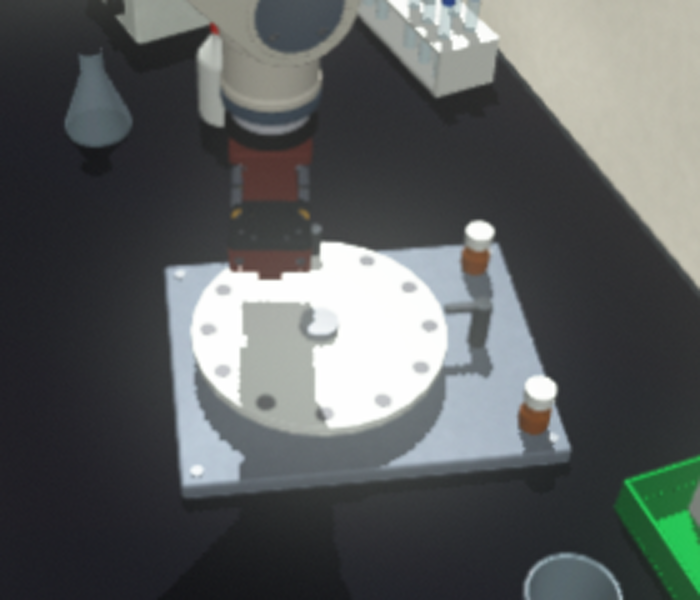

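Emit:
move_arm(
  motion=[
    [0,-4,-11,0,0,0,0],
    [0,-4,-22,0,0,0,0],
    [0,-4,-22,0,0,0,0],
    [0,-4,-22,0,0,0,0],
  ],
)

```text
t: 5.9
ee_pos: [523.8, 1.9, 68.4]
orientation: [-2.564, -1.813, 0.003]
ft_force: [-0.1, 0.6, -0.7]
width: 0.4
```

```bash
cat >> h.py <<'E'
import json,os
OBS=[(4.45,-.859),(4.65,-.418),(5.167,.66),(5.367,1.064),(5.467,1.247)]
def shots(k):
    L=json.load(open("o.json")) if os.path.exists("o.json") else [list(x) for x in OBS]
    for i in range(k):
        t=get_obs()["t"];im=get_image("side")
        if len(L)>=5:
            pr=predict(L)[0](t)
            p=phase(im,"side",coarse=(pr+np.pi)%(2*np.pi)-np.pi)
            v=p[0];v+=np.round((pr-v)/(2*np.pi))*2*np.pi
            m=mark_of(im,"home_post") if i==k-1 else []
            c=[at_z(im,x["location"][1],x["location"][0],57)[:2]-CEN["side"] for x in m]
            c=[round(float(np.arctan2(a[1],a[0])),2) for a in c if 75<np.hypot(*a)<125]
            print(round(t,3),"ph",round(v,3),"pred",round(pr,3),"q",round(p[1],2),"mark",c)
            L.append([t,float(v)])
    json.dump(L,open("o.json","w"));return L
def predict(L):
    from scipy.optimize import least_squares
    A=np.array(L);t0=4.45
    def th(p,t):
        a0,w0,tau=p;c=.03;x=t-t0
        return a0+(w0+c*tau)*tau*(1-np.exp(-x/tau))-c*tau*x
    r=lambda p:np.r_[(th(p,A[:,0])-A[:,1])/.02,(p[2]-8)/1.5]
    s=least_squares(r,[-.86,2.2,8],loss="soft_l1")
    return (lambda t:th(s.x,t)),s.x
def arrive(L,target):
    from scipy.optimize import brentq
    f,x=predict(L);ta=brentq(lambda t:f(t)-target,L[-1][0],L[-1][0]+12)
    return ta,(f(ta+.01)-f(ta-.01))/.02,x
E
python3 - <<'E'
from h import *
o=get_obs();print(o["ee_pos"],o["ft_force"],o["t"])
L=shots(5)
for tg in(6.058,6.058+6.283):
    try: print(arrive(L,tg))
    except Exception as e: print(e)
print(get_obs()["t"])
E
```

```text
[523.77377507   1.93555913  68.36820629] [-0.07630485  0.64341305 -0.72450145] 5.9
5.9 ph 2.096 pred 2.063 q 0.61 mark []
5.95 ph 2.177 pred 2.175 q 0.74 mark []
6.0 ph 2.26 pred 2.267 q 0.68 mark []
6.05 ph 2.35 pred 2.355 q 0.56 mark []
6.1 ph 2.458 pred 2.443 q 0.49 mark [2.46]
(8.445378671412882, np.float64(1.306076110857468), array([-0.8617741 ,  2.22885882,  8.61824276]))
(17.0244176841686, np.float64(0.3196697902824397), array([-0.8617741 ,  2.22885882,  8.61824276]))
6.2
```

Emit:
move_arm(
  motion=[
    [0,0,0,0,0,0,0],
    [0,0,0,0,0,0,0],
    [0,0,0,0,0,0,0],
    [0,0,0,0,0,0,0],
    [0,0,0,0,0,0,0],
  ],
)

```text
t: 6.62
ee_pos: [524.7, 2.3, 69.6]
orientation: [2.564, 1.815, 0.0]
ft_force: [0.2, 0.2, 0.9]
width: 0.6
```

Emit:
move_arm(
  motion=[
    [0,0,0,0,0,0,0],
    [0,0,0,0,0,0,0],
    [0,0,0,0,0,0,0],
    [0,0,0,0,0,0,0],
    [0,0,0,0,0,0,0],
  ],
)

```text
t: 7.03
ee_pos: [524.7, 2.2, 69.5]
orientation: [2.564, 1.815, 0.0]
ft_force: [0.1, -0.7, 0.4]
width: 0.8
```

```bash
python3 - <<'E'
from h import *
o=get_obs();print(o["ee_pos"],o["ft_force"],o["t"])
L=shots(10)
for tg in(6.058,6.058+6.283):
    try: print(arrive(L,tg))
    except Exception as e: print(e)
print(get_obs()["t"])
E
```

```text
[524.71866279   2.24475274  69.53044303] [ 0.13912914 -0.73827119  0.39809323] 7.0333
7.033 ph 4.032 pred 4.022 q 0.46 mark []
7.083 ph 4.127 pred 4.11 q 0.52 mark []
7.133 ph 4.205 pred 4.197 q 0.7 mark []
7.183 ph 4.27 pred 4.279 q 0.77 mark []
7.233 ph 4.337 pred 4.354 q 0.73 mark []
7.283 ph 4.416 pred 4.428 q 0.67 mark []
7.333 ph 4.501 pred 4.502 q 0.66 mark []
7.383 ph 4.586 pred 4.578 q 0.49 mark []
7.433 ph 4.671 pred 4.655 q 0.57 mark []
7.483 ph 4.743 pred 4.734 q 0.75 mark [-1.54]
(8.414333908581941, np.float64(1.3348640428326064), array([-0.86066224,  2.22017769,  9.02767106]))
(16.237219459492525, np.float64(0.4042059819191479), array([-0.86066224,  2.22017769,  9.02767106]))
7.5833
```

The coast time constant is about 9 s, so the second pass should come at t≈16 s and only about 0.4 rad/s. That is the gentler one to brake, so I'll let the wheel run past the first.

Emit:
move_arm(
  motion=[
    [0,0,0,0,0,0,0],
    [0,0,0,0,0,0,0],
    [0,0,0,0,0,0,0],
    [0,0,0,0,0,0,0],
    [0,0,0,0,0,0,0],
  ],
)

```text
t: 8.0
ee_pos: [524.7, 2.3, 69.5]
orientation: [2.564, 1.815, 0.0]
ft_force: [0.6, 0.4, 0.2]
width: 0.7
```

Emit:
move_arm(
  motion=[
    [0,0,0,0,0,0,0],
    [0,0,0,0,0,0,0],
    [0,0,0,0,0,0,0],
    [0,0,0,0,0,0,0],
    [0,0,0,0,0,0,0],
  ],
)

```text
t: 8.42
ee_pos: [524.7, 2.2, 69.5]
orientation: [2.564, 1.815, -0.0]
ft_force: [0.3, 0.6, -0.1]
width: 0.7
```

Emit:
move_arm(
  motion=[
    [0,0,0,0,0,0,0],
    [0,0,0,0,0,0,0],
    [0,0,0,0,0,0,0],
    [0,0,0,0,0,0,0],
    [0,0,0,0,0,0,0],
  ],
)

```text
t: 8.83
ee_pos: [524.7, 2.3, 69.5]
orientation: [-2.564, -1.815, 0.0]
ft_force: [-1.0, 1.1, 0.1]
width: 0.8
```

Emit:
move_arm(
  motion=[
    [0,0,0,0,0,0,0],
    [0,0,0,0,0,0,0],
    [0,0,0,0,0,0,0],
    [0,0,0,0,0,0,0],
    [0,0,0,0,0,0,0],
  ],
)

```text
t: 9.25
ee_pos: [524.7, 2.3, 69.5]
orientation: [2.564, 1.815, 0.0]
ft_force: [0.6, 0.1, -0.3]
width: 0.3
```

Emit:
move_arm(
  motion=[
    [0,0,0,0,0,0,0],
    [0,0,0,0,0,0,0],
    [0,0,0,0,0,0,0],
    [0,0,0,0,0,0,0],
    [0,0,0,0,0,0,0],
  ],
)

```text
t: 9.67
ee_pos: [524.7, 2.2, 69.5]
orientation: [2.564, 1.815, -0.0]
ft_force: [0.8, 0.1, -0.6]
width: 0.3
```

Emit:
move_arm(
  motion=[
    [0,0,0,0,0,0,0],
    [0,0,0,0,0,0,0],
    [0,0,0,0,0,0,0],
    [0,0,0,0,0,0,0],
    [0,0,0,0,0,0,0],
  ],
)

```text
t: 10.08
ee_pos: [524.7, 2.2, 69.5]
orientation: [-2.564, -1.815, 0.0]
ft_force: [0.2, -0.5, -0.3]
width: 0.5
```

```bash
python3 - <<'E'
from h import *
o=get_obs();print(o["ee_pos"],o["ft_force"],o["t"])
L=shots(6)
print(arrive(L,6.058+6.283))
print(get_obs()["t"])
E
```

```text
[524.68167703   2.22717431  69.52351719] [ 0.17502578 -0.48963012 -0.31054571] 10.0833
10.083 ph 8.039 pred 8.053 q 0.7 mark []
10.133 ph 8.089 pred 8.093 q 0.63 mark []
10.183 ph 8.145 pred 8.143 q 0.57 mark []
10.233 ph 8.207 pred 8.196 q 0.46 mark []
10.283 ph 8.273 pred 8.25 q 0.48 mark []
10.333 ph 8.332 pred 8.306 q 0.54 mark [2.03]
(16.26913829179756, np.float64(0.40036892106201094), array([-0.86069306,  2.22075412,  9.00640761]))
10.4333
```

Emit:
move_arm(
  motion=[
    [0,0,0,0,0,0,0],
    [0,0,0,0,0,0,0],
    [0,0,0,0,0,0,0],
    [0,0,0,0,0,0,0],
    [0,0,0,0,0,0,0],
  ],
)

```text
t: 10.85
ee_pos: [524.7, 2.3, 69.5]
orientation: [2.564, 1.815, 0.0]
ft_force: [0.3, 0.6, 1.1]
width: 0.5
```

Emit:
move_arm(
  motion=[
    [0,0,0,0,0,0,0],
    [0,0,0,0,0,0,0],
    [0,0,0,0,0,0,0],
    [0,0,0,0,0,0,0],
    [0,0,0,0,0,0,0],
  ],
)

```text
t: 11.27
ee_pos: [524.7, 2.2, 69.5]
orientation: [-2.564, -1.815, 0.0]
ft_force: [0.2, -0.6, -0.1]
width: 0.8
```

Emit:
move_arm(
  motion=[
    [0,0,0,0,0,0,0],
    [0,0,0,0,0,0,0],
    [0,0,0,0,0,0,0],
    [0,0,0,0,0,0,0],
    [0,0,0,0,0,0,0],
  ],
)

```text
t: 11.68
ee_pos: [524.7, 2.2, 69.5]
orientation: [2.564, 1.815, 0.0]
ft_force: [0.6, -0.3, 0.1]
width: 0.6
```

Emit:
move_arm(
  motion=[
    [0,0,0,0,0,0,0],
    [0,0,0,0,0,0,0],
    [0,0,0,0,0,0,0],
    [0,0,0,0,0,0,0],
    [0,0,0,0,0,0,0],
  ],
)

```text
t: 12.1
ee_pos: [524.7, 2.2, 69.5]
orientation: [-2.564, -1.815, 0.0]
ft_force: [0.1, -0.3, 0.4]
width: 0.6
```

Emit:
move_arm(
  motion=[
    [0,0,0,0,0,0,0],
    [0,0,0,0,0,0,0],
    [0,0,0,0,0,0,0],
    [0,0,0,0,0,0,0],
    [0,0,0,0,0,0,0],
  ],
)

```text
t: 12.52
ee_pos: [524.7, 2.3, 69.5]
orientation: [2.564, 1.815, 0.0]
ft_force: [-0.3, -0.3, 0.1]
width: 0.6
```

Emit:
move_arm(
  motion=[
    [0,0,0,0,0,0,0],
    [0,0,0,0,0,0,0],
    [0,0,0,0,0,0,0],
    [0,0,0,0,0,0,0],
    [0,0,0,0,0,0,0],
  ],
)

```text
t: 12.93
ee_pos: [524.7, 2.2, 69.5]
orientation: [-2.564, -1.815, 0.0]
ft_force: [0.4, -0.8, -0.5]
width: 0.2
```

Emit:
move_arm(
  motion=[
    [0,0,0,0,0,0,0],
    [0,0,0,0,0,0,0],
    [0,0,0,0,0,0,0],
    [0,0,0,0,0,0,0],
    [0,0,0,0,0,0,0],
  ],
)

```text
t: 13.35
ee_pos: [524.7, 2.2, 69.5]
orientation: [2.564, 1.815, 0.0]
ft_force: [-0.3, 0.0, -0.4]
width: 0.6
```

Emit:
move_arm(
  motion=[
    [0,0,0,0,0,0,0],
    [0,0,0,0,0,0,0],
    [0,0,0,0,0,0,0],
    [0,0,0,0,0,0,0],
    [0,0,0,0,0,0,0],
  ],
)

```text
t: 13.77
ee_pos: [524.7, 2.3, 69.5]
orientation: [-2.564, -1.815, 0.0]
ft_force: [-0.3, -0.5, -0.3]
width: 0.6
```

```bash
python3 - <<'E'
from h import *
o=get_obs();print(o["ee_pos"],o["ft_force"],o["t"])
L=shots(6)
print(arrive(L,6.058+6.283))
print(get_obs()["t"])
E
```

```text
[524.67694271   2.25015161  69.51006341] [-0.32981322 -0.49342602 -0.25101679] 13.7667
13.767 ph 11.107 pred 11.083 q 0.77 mark []
13.817 ph 11.135 pred 11.131 q 0.75 mark []
13.867 ph 11.163 pred 11.164 q 0.73 mark []
13.917 ph 11.19 pred 11.194 q 0.69 mark []
13.967 ph 11.22 pred 11.223 q 0.66 mark []
14.017 ph 11.251 pred 11.252 q 0.62 mark [-1.32]
(16.200887256595255, np.float64(0.4094752430503057), array([-0.85757975,  2.21639695,  9.07496088]))
14.1167
```

Emit:
move_arm(
  motion=[
    [0,0,-3,0,0,0,0],
    [0,0,-6,0,0,0,0],
    [0,0,-8,0,0,0,0],
    [0,0,-8,0,0,0,0],
    [0,0,-8,0,0,0,0],
  ],
)

```text
t: 14.53
ee_pos: [524.5, 2.2, 61.2]
orientation: [-2.564, -1.815, 0.001]
ft_force: [0.2, -0.3, 0.4]
width: 0.3
```

Emit:
move_arm(
  motion=[
    [0,0,0,0,0,0,0],
    [0,0,0,0,0,0,0],
    [0,0,0,0,0,0,0],
    [0,0,0,0,0,0,0],
    [0,0,0,0,0,0,0],
  ],
)

```text
t: 14.95
ee_pos: [524.7, 2.2, 61.6]
orientation: [2.564, 1.815, 0.0]
ft_force: [0.0, 0.0, -0.1]
width: 0.2
```

Emit:
move_arm(
  motion=[
    [0,0,0,0,0,0,0],
    [0,0,0,0,0,0,0],
    [0,0,0,0,0,0,0],
    [0,0,0,0,0,0,0],
  ],
)

```text
t: 15.28
ee_pos: [524.7, 2.2, 61.5]
orientation: [-2.564, -1.815, 0.0]
ft_force: [-0.1, -0.0, -0.1]
width: 0.5
```

```bash
python3 - <<'E'
from h import *
o=get_obs();print(o["ee_pos"],o["ft_force"],o["t"])
L=shots(6)
print(arrive(L,6.058+6.283), np.polyfit(*np.array(L[-12:]).T,1))
print(get_obs()["t"],get_obs()["ee_pos"])
E
```

```text
[524.67491907   2.23659399  61.53018972] [-0.14444206 -0.00804266 -0.12294186] 15.2833
15.283 ph 11.944 pred 11.933 q 0.43 mark []
15.333 ph 11.976 pred 11.959 q 0.43 mark []
15.383 ph 12.001 pred 11.986 q 0.45 mark []
15.433 ph 12.026 pred 12.012 q 0.49 mark []
15.483 ph 12.049 pred 12.037 q 0.53 mark []
15.533 ph 12.07 pred 12.062 q 0.6 mark []
(16.16547357607055, np.float64(0.4148218380116475), array([-0.85358606,  2.21202571,  9.1265289 ])) [0.5491562  3.54921726]
15.6333 [524.6955444    2.24924429  61.51939131]
```

Emit:
move_arm(
  motion=[
    [0,0,0,0,0,0,0],
    [0,0,0,0,0,0,0],
    [0,0,0,0,0,0,0],
    [0,0,0,0,0,0,0],
    [0,0,-2.5,0,0,0,0],
  ],
)

```text
t: 16.05
ee_pos: [525.0, 2.2, 59.3]
orientation: [2.564, 1.815, 0.001]
ft_force: [0.3, -0.2, -1.1]
width: 0.4
```

Emit:
move_arm(
  motion=[
    [0,0,-3,0,0,0,0],
    [0,0,-4,0,0,0,0],
    [0,0,-4,0,0,0,0],
  ],
)

```text
t: 16.3
ee_pos: [526.1, 2.8, 57.2]
orientation: [2.564, 1.814, 0.004]
ft_force: [-5.3, 3.8, 26.6]
width: 0.6
```

Contact made, with 27 N of press. Next I'll verify the stop.

```bash
python3 - <<'E'
from h import *
for n in("side","side","top"):
    im=get_image(n);ph=phase(im,n,coarse=-.225)
    m=mark_of(im,"home_post");print(n,get_obs()["t"],ph[:2],[(x["p"],(at_z(im,x["location"][1],x["location"][0],57)[:2]-CEN["top"]).round(1)) for x in m[:2]])
    print([(x["p"],(at_z(im,x["location"][1],x["location"][0],57)[:2]-CEN["top"]).round(1)) for x in mark_of(im,"pointer")[:1]])
    if n=="side":cv2.imwrite("pics/s5.png",cv2.resize(im["color"][150:330,240:450,::-1],None,fx=3.3,fy=3.3,interpolation=cv2.INTER_CUBIC))
    o=get_obs();print(o["ee_pos"],o["ft_force"])
E
```

```text
side 16.4 (np.float64(-0.2940836361187157), np.float64(0.46045236992038946)) [(0.71, array([ 97.7, -30.5]))]
[(0.41, array([ 98.9, -27.3]))]
[526.0825107    2.74923288  57.18707478] [-4.86030197  3.72720395 25.60470906]
side 16.55 (np.float64(-0.2930660827446657), np.float64(0.46065034609820443)) []
[]
[526.03832558   2.75549838  57.15004874] [-4.04556238  3.58591447 25.73061426]
top 16.7 (np.float64(-0.33442979174828213), np.float64(0.21082722276647486)) [(0.74, array([ 98. , -27.4]))]
[(0.58, array([ 96.5, -17. ]))]
[526.04701589   2.74688528  57.18873992] [-5.5212719   3.53376357 25.44038234]
```

View pics/s5.png

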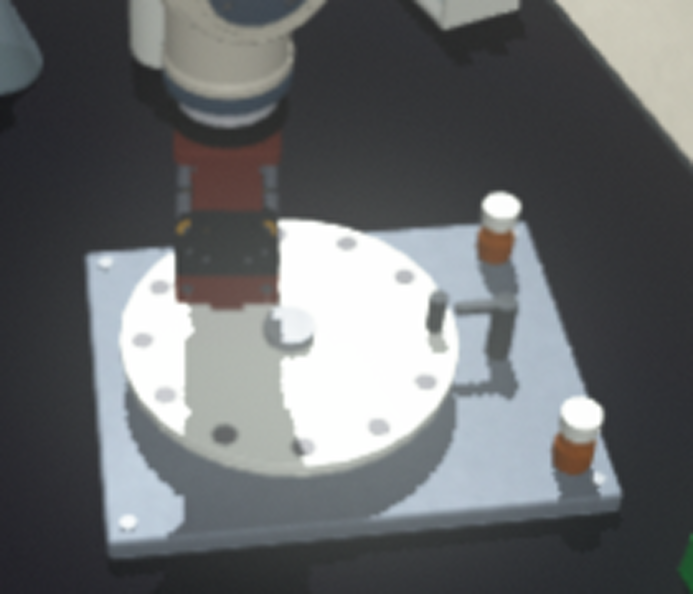

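The wheel is still, and the post stands about 5-7 mm short of the pointer line, inside the 15 mm limit. The press is steady at about 25 N, so I'm handing in.

```bash
python3 -c "
from workcell import *
print(close_job())"
```

```text
the job is handed in; nothing more can be done
None
```

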